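# Pack up the stacking lunch box

## Robot

A 7-joint arm with a two-finger parallel gripper is mounted at the origin on a cart in front of the work surface, level with it; the furniture and walls round the work are solid. World frame = base frame: x ahead of the robot, y to its left, z up, the work surface at z = 0. Lengths are in m, angles in rad, forces in N, time in s.
With the tool pointing down it reaches from about 0.375 to 0.925 m from the base axis. Payload 3.1 kg.
Tool frame: the origin (TCP) lies on the centre line of the jaws, within the pads' length; the fingertips stand 14 mm ahead of it and the grasp point (between the pads) lies 5 mm behind it; z points along the fingers, y is the line along which they close (so a half turn about z gives the same grasp; the last joint's range is limited). The gripper opens to 85 mm and grips with 20 to 120 N. Pads are 22 mm wide; open, the fingers measure 114 mm over their backs; the gripper's body (76 mm by 85 mm) begins 54 mm behind the grasp point. The pads swing forward as they close: fully open they stand 13 mm farther back than shut.
Start: joints at [1.235, 0.383, 0.044, 1.598, -0.018, 1.161, -0.05], TCP at [0.153, -0.632, 0.245] pointing down, gripper open.
Joint ranges: [-2.61, 2.61], [-0.41, 2.15], [-1.48, 1.57], [0, 2.5], [-1.57, 4.71], [0.05, 1.97], [-2.85, 2.85]. Speed limits (rad/s): [2.79, 2.79, 3.14, 3.14, 3.14, 3.14, 3.14].

## Interface

Orientations are given as a unit quaternion [x, y, z, w].
In Python, from bench import ctrl gives the robot as it stands. Calls block until the motion is done:
- ctrl.move_ptp(position, orientation): joint-space move of the TCP to a pose.
- ctrl.movel(position, orientation=None, speed=0.15): straight line of the TCP; orientation=None keeps the orientation; speed is the mean speed in m/s.
- ctrl.move_j(angles): joint-space move.
- ctrl.move_gripper(opening, effort=None): finger opening in m; effort is the grip in N (None keeps the last); returns when the fingers have stopped.
- ctrl.pause(seconds).
- ctrl.inverse_kinematics(position, orientation): joint angles nearest the present ones, or None.
- ctrl.read_camera(name): name is "side" or "top" or "wrist"; returns (picture, depth): 480x640x3 uint8, red, green, blue; 480x640 float32, m along the optical axis (not along the pixel's ray), 0 where there is no reading.
- ctrl.camera_params(name): a dict with "K" (3x3 intrinsics, pixels), "dist_coeffs" ([k1, k2, p1, p2, k3] as OpenCV has them; the pictures are not rectified), "camera_from_world" (4x4, takes a point from world to camera coordinates). Camera axes: x right, y down, z forward; pixel columns grow to the right and rows downward; lengths in m; the calibration is good to about 2 mm. A picture is of the moment at which its call begins: read the wrist's pose just before it. camera_params takes no time and is no camera call; for the wrist camera it gives the pose at the moment of the call.
A pose or a line that the arm cannot do raises ctrl.MotionError and nothing moves.
- ctrl.sign_off(): hands the job in; it is judged then, once.
Trained networks look in the newest picture that a camera, given by its name, has taken for a name from the list of things; names that differ only in an ending like _2 or _b are one class to them, and where a whole thing is asked for, a point or a joint stands for the part that bears it (a point fixed in the world has none). Each returns a list of dicts, best first, with "score" (0 to 1); they miss things now and then, are a little off and sometimes report something else, mostly with a low value. They report only what shows in the picture. A call takes as long as a camera call.
- ctrl.look_for(camera, name): "rect" ([left, top, right, bottom] in pixels, round what is visible of it).
- ctrl.outline_of(camera, name): "region" (480x640 bool, what is visible of it) and "rect" ([left, top, right, bottom] in pixels, round what is visible of it).
Readings, each from a call of its own:
- ctrl.read_time_s(): time.
- ctrl.read_qpos(): joint angles.
- ctrl.read_joint_vel(): joint speeds.
- ctrl.read_effort(): joint torques, N m.
- ctrl.read_eef_pos(): TCP position.
- ctrl.read_tcp_rot(): TCP orientation.
- ctrl.read_ft_force(): force on the tool from outside, world axes, zero at the start.
- ctrl.read_ft_torque(): the same for the moment, N m.
- ctrl.read_finger_gap(): finger opening in m.
- ctrl.read_grasp_force(): force on a finger pad.
Only numpy, scipy, OpenCV 4.12 (cv2) and the standard library are available. Lean on these libraries where they do the work, as an engineer would, in place of code of your own. Each camera call takes 0.05 s, during which the arm holds its last target. There are 200 camera calls.

## Task

Put the stacking lunch box together in its wooden tray, in this order: first stand the empty deep steel box down in the tray, then stand the little round sauce pot upright inside it, then set the shallow divided steel box on top so that its foot drops into the deep box's rim, and last the wooden lid with its foot down in the divided box's rim. Leave the finished stack square, fully seated and let go of, and do not push the two food tins away from where they stand.

Things in the scene. Friction and masses are not known exactly. Their poses are not given: they have to be found in the camera images.
- tray: Brown wooden tray fixed to the worktop, 146 (x) x 84 (y) x 14 mm, a steel wire loop at each short end (168 mm over the loops). Pocket 130 x 68 mm, its floor 6 mm above the worktop, inside a rim 8 mm wide and 8 mm higher than that floor. Origin: centre of the underside, on the worktop; x along its length, z up.
- deep_box: Open steel box without dividers, 124 (x) x 62 (y) x 52 mm high, walls and floor 3 mm, inside 118 x 56 mm, flat underside, 0.18 kg. Grasp from outside across the 62 mm width. Fits the tray's pocket with 3 mm play each side, either way round. Origin: centre of its underside; x along its length, z up; inner floor at z = 3 mm, rim at 52 mm.
- sauce_pot: Small closed round steel pot with grey cap, straight-sided, 40 mm across and 38 mm high (the cap is the top 10 mm), 0.09 kg, standing upright. Goes near the middle of the deep box's floor, where fingers have more room along that box's length than across it. Origin: centre of its underside; z up, yaw has no meaning.
- divided_box: Shallow open steel box, a cross wall makes two equal compartments; 124 (x) x 62 (y) x 35 mm high, 0.15 kg, walls 3 mm, inside 118 x 56. Under it a 5 mm high foot, 113 x 51 (108 x 46 at the bottom), drops into the deep box's rim with 2.5 mm play, either way round; its origin is then 47 mm above the deep box's. Grasp across the 62 mm. Origin: centre of foot's underside; x lengthwise, z up.
- lid: Pale wooden lid, 124 (x) x 62 (y) mm, 29 mm high, 0.10 kg: foot 5 mm high like the divided box's, plate from 5 to 13 mm, then a grip bar 60 (x) x 16 (y) mm up to 29 mm; grasp the bar across its 16 mm. The foot drops into the divided box's rim with 2.5 mm play, either way round; its origin is then 30 mm above that box's. Origin: centre of the foot's underside; x lengthwise, z up.
- tuna_tin: Flat round food tin, 86 mm across, 40 mm high; a bystander to be left where it is. Origin: centre of its underside, z up.
- tomato_tin: Taller round food tin, 76 mm across, 58 mm high; a bystander to be left where it is. Origin: centre of its underside, z up.

How it is judged:
On the way, in this order (a step that is already met when the one before it is completed fails the run):
1. the deep box stands down in the tray, released (horizontal distance between deep_box and tray below 0.007 m and z of deep_box in the frame of tray between 0.003 and 0.009 m and angle between deep_box's own z axis and vertical below 0.06 rad and angle between the x axis of deep_box and the x axis of tray, either way round below 0.1 rad and contact force between the fingers and deep_box below 0.1 N), for 0.2 s.
2. the sauce pot stands upright in the deep box, released (horizontal distance between deep_box and tray below 0.007 m and z of deep_box in the frame of tray between 0.003 and 0.009 m and angle between deep_box's own z axis and vertical below 0.06 rad and angle between the x axis of deep_box and the x axis of tray, either way round below 0.1 rad and x of sauce_pot in the frame of deep_box between -0.042 and 0.042 m and y of sauce_pot in the frame of deep_box between -0.012 and 0.012 m and z of sauce_pot in the frame of deep_box between 0 and 0.006 m and angle between sauce_pot's own z axis and vertical below 0.1 rad and contact force between the fingers and sauce_pot below 0.1 N), for 0.2 s.
3. the divided box is seated on the deep box, released (horizontal distance between deep_box and tray below 0.007 m and z of deep_box in the frame of tray between 0.003 and 0.009 m and angle between each of deep_box, divided_box's own z axis and vertical below 0.06 rad and angle between the x axis of deep_box and the x axis of tray, either way round below 0.1 rad and x of sauce_pot in the frame of deep_box between -0.042 and 0.042 m and y of sauce_pot in the frame of deep_box between -0.012 and 0.012 m and z of sauce_pot in the frame of deep_box between 0 and 0.006 m and angle between sauce_pot's own z axis and vertical below 0.1 rad and horizontal distance between divided_box and deep_box below 0.007 m and z of divided_box in the frame of deep_box between 0.044 and 0.05 m and angle between the x axis of divided_box and the x axis of deep_box, either way round below 0.1 rad and contact force between the fingers and divided_box below 0.1 N), for 0.2 s.
4. the lid is seated on the divided box, released (horizontal distance between deep_box and tray below 0.007 m and z of deep_box in the frame of tray between 0.003 and 0.009 m and angle between each of deep_box, divided_box, lid's own z axis and vertical below 0.06 rad and angle between the x axis of deep_box and the x axis of tray, either way round below 0.1 rad and x of sauce_pot in the frame of deep_box between -0.042 and 0.042 m and y of sauce_pot in the frame of deep_box between -0.012 and 0.012 m and z of sauce_pot in the frame of deep_box between 0 and 0.006 m and angle between sauce_pot's own z axis and vertical below 0.1 rad and horizontal distance between divided_box and deep_box below 0.007 m and z of divided_box in the frame of deep_box between 0.044 and 0.05 m and angle between the x axis of divided_box and the x axis of deep_box, either way round below 0.1 rad and horizontal distance between lid and divided_box below 0.007 m and z of lid in the frame of divided_box between 0.027 and 0.033 m and angle between the x axis of lid and the x axis of divided_box, either way round below 0.1 rad and contact force between the fingers and lid below 0.1 N), for 0.2 s.
At the end, for the whole second after the job is handed in: Deep box on the tray floor, pot upright (0.1 rad) on its floor, divided box in its rim, lid in the divided box's rim; boxes and lid each centred within 7 mm, at seated height within 3 mm, level within 0.06 rad, parallel within 0.1 rad; all released and at rest (horizontal distance between deep_box and tray below 0.007 m and z of deep_box in the frame of tray between 0.003 and 0.009 m and angle between each of deep_box, divided_box, lid's own z axis and vertical below 0.06 rad and angle between the x axis of deep_box and the x axis of tray, either way round below 0.1 rad and x of sauce_pot in the frame of deep_box between -0.042 and 0.042 m and y of sauce_pot in the frame of deep_box between -0.012 and 0.012 m and z of sauce_pot in the frame of deep_box between 0 and 0.006 m and angle between sauce_pot's own z axis and vertical below 0.1 rad and horizontal distance between divided_box and deep_box below 0.007 m and z of divided_box in the frame of deep_box between 0.044 and 0.05 m and angle between the x axis of divided_box and the x axis of deep_box, either way round below 0.1 rad and horizontal distance between lid and divided_box below 0.007 m and z of lid in the frame of divided_box between 0.027 and 0.033 m and angle between the x axis of lid and the x axis of divided_box, either way round below 0.1 rad and linear speed of each of deep_box, sauce_pot, divided_box, lid below 0.02 m/s); the robot touches nothing.
It fails at once if a food tin is pushed more than 25 mm from its place or tipped (distance of any of tuna_tin, tomato_tin from where it was at the start of the episode above 0.025 m or angle between any of tuna_tin, tomato_tin's own z axis and vertical above 0.4 rad).
It also fails if it takes over 131 s, if anything falls off the work surface, if the arm or the gripper's body presses on something with over 40 N, if the wrist force passes 120 N, or if a joint passes its speed limit or range.

## Working session

There is one attempt and no reset: what is moved stays moved. The work goes in short steps, each a Python script; the robot and the scene stay as the last script left them, time stands still between calls to the robot, and variables do not carry over. Pictures are saved under pics/ and viewed, at most 14 in all, crops included, and the job is handed in when it is done.

```bash
mkdir -p pics; ls; python3 - <<'E'
from bench import ctrl
import cv2, numpy as np
ims=[]
for c in ("top","side"):
    im,d=ctrl.read_camera(c); p=ctrl.camera_params(c)
    cv2.imwrite(f"pics/{c}0.png",im[...,::-1]); print(c,p["K"].tolist() if hasattr(p["K"],'tolist') else p["K"],p["dist_coeffs"],np.round(p["camera_from_world"],3).tolist(),(d>0).mean())
    for n in ["tray","deep_box","sauce_pot","divided_box","lid","tuna_tin","tomato_tin"]:
        print(n,[(np.round(r["rect"]).astype(int).tolist(),round(float(r["score"]),2)) for r in ctrl.look_for(c,n)][:3])
print(ctrl.read_tcp_rot(),ctrl.read_time_s())
E
```

```text
bench.py
pics
top [[523.9582804556793, 0.0, 312.2292244709916], [0.0, 523.9582804556793, 237.44989637773546], [0.0, 0.0, 1.0]] [-0.08970133  0.          0.          0.          0.        ] [[-0.0, -1.0, 0.017, -0.011], [-0.982, -0.003, -0.191, 0.498], [0.191, -0.017, -0.981, 1.215], [0.0, 0.0, 0.0, 1.0]] 0.9960384114583334
tray [([407, 170, 450, 238], 0.66), ([259, 253, 274, 271], 0.53)]
deep_box [([410, 232, 452, 291], 0.91)]
sauce_pot [([257, 253, 277, 270], 0.55)]
divided_box [([328, 165, 367, 224], 0.89)]
lid [([332, 239, 359, 291], 0.78)]
tuna_tin [([256, 176, 292, 212], 0.73)]
tomato_tin [([172, 249, 208, 284], 0.56)]
side [[493.0960413667162, 0.0, 321.30033607177944], [0.0, 493.0960413667162, 247.83031398286698], [0.0, 0.0, 1.0]] [-0.00674444  0.          0.          0.          0.        ] [[0.994, -0.108, -0.009, -0.518], [-0.076, -0.631, -0.772, 0.085], [0.078, 0.768, -0.636, 0.948], [0.0, 0.0, 0.0, 1.0]] 0.9959895833333333
tray [([336, 365, 447, 432], 0.8), ([250, 289, 319, 317], 0.44)]
deep_box [([244, 361, 339, 437], 0.74)]
sauce_pot [([270, 226, 289, 247], 0.93)]
divided_box [([340, 270, 418, 316], 0.65)]
lid [([248, 292, 318, 317], 0.95)]
tuna_tin [([339, 214, 380, 255], 0.81)]
tomato_tin [([254, 167, 287, 204], 0.66)]
[9.92939321e-01 1.18623369e-01 3.19526252e-06 2.82803221e-05] 0.8
```

View pics/top0.png

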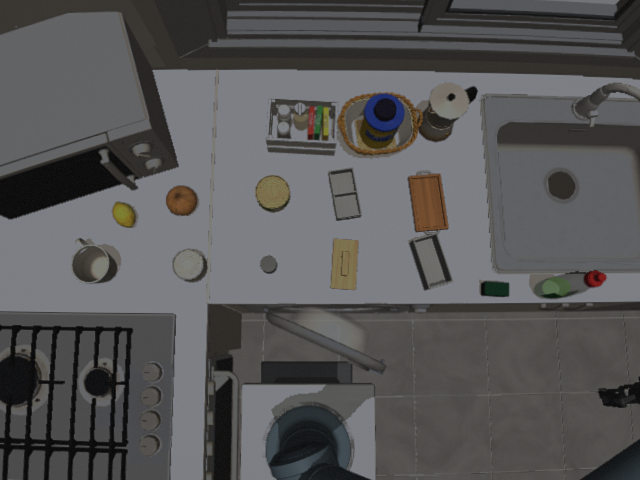

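View pics/side0.png

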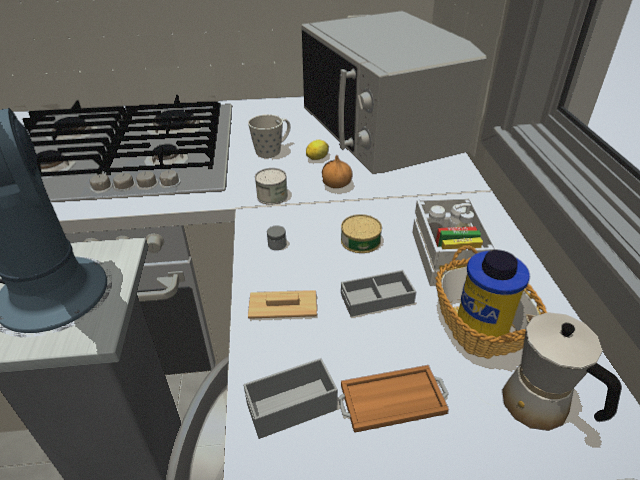

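The top view shows every item where the networks put it: tray (428,203), deep box (431,261), divided box (345,194), lid (345,264), pot (268,264), tuna (273,194), tomato (190,265). The side view agrees. I'll fit poses by matching model silhouettes to the masks.

```bash
cat > h.py <<'E'
from bench import ctrl
import cv2, numpy as np
from scipy.optimize import minimize
from scipy.spatial.transform import Rotation as R
def box(lx,ly,z0,z1): return np.array([[sx*lx/2,sy*ly/2,z] for sx in(-1,1) for sy in(-1,1) for z in(z0,z1)])
def cyl(d,h): 
    a=np.linspace(0,2*np.pi,40,endpoint=False); c=np.c_[np.cos(a)*d/2,np.sin(a)*d/2]
    return np.vstack([np.c_[c,0*a],np.c_[c,0*a+h]])
def foot(): return np.vstack([box(.108,.046,0,.001),box(.113,.051,.004,.005)])
M={"tray":[box(.146,.084,0,.014)],"deep_box":[box(.124,.062,0,.052)],"sauce_pot":[cyl(.04,.038)],
 "divided_box":[foot(),box(.124,.062,.005,.035)],"lid":[foot(),box(.124,.062,.005,.013),box(.06,.016,.013,.029)],
 "tuna_tin":[cyl(.086,.04)],"tomato_tin":[cyl(.076,.058)]}
TOP={"tray":.014,"deep_box":.052,"sauce_pot":.038,"divided_box":.035,"lid":.013,"tuna_tin":.04,"tomato_tin":.058}
def proj(P,p):
    T=p["camera_from_world"]; return cv2.projectPoints(P.astype(float),cv2.Rodrigues(T[:3,:3])[0],T[:3,3],p["K"],p["dist_coeffs"])[0][:,0]
def tf(P,q,z=0):
    c,s=np.cos(q[2]),np.sin(q[2]); return np.c_[P[:,0]*c-P[:,1]*s+q[0],P[:,0]*s+P[:,1]*c+q[1],P[:,2]+z]
def sil(n,q,p,z=0,S=4):
    m=np.zeros((480*S,640*S),np.uint8)
    for P in M[n]:
        u=proj(tf(P,q,z),p); cv2.fillConvexPoly(m,cv2.convexHull(np.round((u+.5)*S).astype(np.int32)),1)
    return m
def cloud(d,p,reg):
    v,u=np.nonzero(reg&(d>0)); n=cv2.undistortPoints(np.c_[u,v].astype(float)[:,None],p["K"],p["dist_coeffs"])[:,0]
    X=np.c_[n,np.ones(len(n))]*d[v,u][:,None]; T=p["camera_from_world"]; return (X-T[:3,3])@T[:3,:3]
def best(cam,n,near=None):
    rs=ctrl.outline_of(cam,n); return rs[0] if rs else None
def locate(cam,n,d,p,z=0,q0=None,S=4):
    """pose [x,y,yaw] by silhouette IoU; start from the depth points of the mask"""
    r=best(cam,n)
    if r is None: return None
    reg=r["region"]
    C=cloud(d,p,reg); t=C[abs(C[:,2]-TOP[n]-z)<.006]
    if len(t)<10: t=C
    (cx,cy),(w,h),a=cv2.minAreaRect(t[:,:2].astype(np.float32)); a=np.radians(a)+(0 if w>h else np.pi/2)
    a=(a+np.pi/2)%np.pi-np.pi/2
    dep=np.array([cx,cy,a]); q0=dep if q0 is None else np.asarray(q0)
    big=cv2.resize(reg.astype(np.uint8),None,fx=S,fy=S,interpolation=cv2.INTER_NEAREST)
    def f(x):
        m=sil(n,x*[.01,.01,.1],p,z,S); return 1-(m&big).sum()/max(1,(m|big).sum())
    x0=q0/[.01,.01,.1]
    o=minimize(f,x0,method="Nelder-Mead",options=dict(initial_simplex=x0+np.vstack([np.zeros(3),np.eye(3)*.7]),xatol=.01,fatol=1e-5,maxiter=90))
    return o.x*[.01,.01,.1],1-o.fun,dep,(w,h),float(np.median(t[:,2])),r["score"]
def down(yaw):  # tool z down, tool y axis (closing) at world angle yaw+90deg, tool x at yaw
    return (R.from_euler("z",yaw)*R.from_quat([1,0,0,0])).as_quat()
E
python3 - <<'E'
from h import *
np.set_printoptions(precision=4,suppress=True)
for c in ("top","side"):
    im,d=ctrl.read_camera(c); p=ctrl.camera_params(c)
    for n in M:
        r=locate(c,n,d,p,S=3); print(c,n,*( ["none"] if r is None else [r[0],round(r[1],3),r[2],np.array(r[3]),round(r[4],4),round(float(r[5]),2)]))
p=ctrl.camera_params("wrist"); T=p["camera_from_world"]; print(p["K"][0],p["dist_coeffs"],"cam pos",-T[:3,:3].T@T[:3,3],T[2,:3],T[0,:3],ctrl.read_eef_pos())
E
```

```text
top tray [ 0.5997 -0.3052  0.0947] 0.936 [ 0.5994 -0.3047  0.0915] [0.1666 0.0869] 0.0118 0.85
top deep_box [ 0.4427 -0.2998  0.2867] 0.965 [ 0.4424 -0.2998  0.2968] [0.1245 0.0641] 0.0506 0.73
top sauce_pot [ 0.4366  0.0957 -1.4753] 0.931 [ 0.436   0.0958 -1.5085] [0.0373 0.0389] 0.0371 0.52
top divided_box [ 0.6161 -0.0923  0.1559] 0.947 [ 0.6155 -0.0926  0.1641] [0.1268 0.0628] 0.0335 0.88
top lid [ 0.4399 -0.0903 -0.067 ] 0.96 [ 0.4395 -0.0906 -0.0662] [0.0623 0.124 ] 0.0125 0.88
top tuna_tin [0.6165 0.089  1.2101] 0.966 [0.6156 0.088  1.1957] [0.0848 0.0842] 0.0372 0.82
top tomato_tin [ 0.4322  0.2869 -0.6944] 0.96 [ 0.4306  0.2861 -0.7581] [0.0725 0.0733] 0.0551 0.84
side tray [ 0.5976 -0.3054  0.0922] 0.921 [ 0.5979 -0.3062  0.101 ] [0.168  0.0862] 0.0126 0.89
side deep_box [ 0.4425 -0.301   0.2828] 0.984 [ 0.4426 -0.3014  0.2836] [0.1246 0.065 ] 0.0509 0.58
side sauce_pot [ 0.4361  0.0951 -1.3935] 0.941 [ 0.435   0.0947 -1.4138] [0.0378 0.0395] 0.0369 0.68
side divided_box [ 0.615  -0.0922  0.1438] 0.972 [ 0.6152 -0.0927  0.1611] [0.1253 0.0656] 0.0328 0.83
side lid [ 0.4383 -0.0884 -0.0941] 0.911 [ 0.438  -0.0919 -0.0992] [0.0655 0.122 ] 0.0125 0.74
side tuna_tin [ 0.6148  0.0872 -1.3699] 0.954 [ 0.615   0.0868 -1.3858] [0.0842 0.0861] 0.0363 0.97
side tomato_tin [0.4314 0.2854 1.0954] 0.949 [0.4314 0.2854 1.0935] [0.0757 0.0756] 0.0545 0.85
[424.7969   0.     314.9813] [-0.0689  0.      0.      0.      0.    ] cam pos [ 0.2257 -0.6142  0.3728] [-0.2845 -0.0704 -0.9561] [ 0.2362 -0.9717  0.0013] [ 0.1532 -0.6317  0.2453]
```

```bash
python3 - <<'E'
from h import *
np.set_printoptions(precision=4,suppress=True)
ctrl.move_ptp([.54,-.28,.33],down(0.1)); print(ctrl.read_eef_pos(),ctrl.read_time_s(),ctrl.read_qpos())
p=ctrl.camera_params("wrist"); im,d=ctrl.read_camera("wrist"); out=im.copy()
for n in ("tray","deep_box"):
    r=locate("wrist",n,d,p,S=2); print(n,r[0],round(r[1],3),r[2],np.array(r[3]),r[4:])
    for P in M[n]:
        for u in proj(tf(P,r[0]),p): cv2.circle(out,tuple(int(v) for v in np.round(u)),3,(255,0,0),-1)
cv2.imwrite("pics/w1.png",out[...,::-1])
for n,(x,y,a,z) in {"deep":(.443,-.30,.285,.045),"pot":(.436,.0955,.2,.03),"div":(.6155,-.0922,.15,.03),"lid":(.439,-.09,-.08,.03),"tray":(.599,-.305,.095,.05),"traypot":(.599,-.305,.095+np.pi/2,.05),"traypot-":(.599,-.305,.095-np.pi/2,.05),"traytop":(.599,-.305,.095,.25)}.items():
    q=ctrl.inverse_kinematics([x,y,z],down(a)); print(n,q if q is None else np.array(q))
E
```

```text
[ 0.539  -0.2819  0.3296] 3.5167 [ 0.5962  0.2566 -0.2199  1.5912  0.0585  1.3008 -1.1061]
tray [ 0.5985 -0.3049  0.0971] 0.943 [ 0.5975 -0.3056  0.0917] [0.1683 0.0837] (0.01254719056430259, 0.58)
deep_box [ 0.4425 -0.3005  0.291 ] 0.957 [ 0.4419 -0.3002  0.2898] [0.1246 0.0619] (0.050655915189754874, 0.84)
deep [ 0.6841  0.4509 -0.193   1.9993  0.1296  0.7028 -0.8749]
pot [ 0.1557  0.3943 -0.5094  2.1938  0.326   0.6248 -1.9588]
div [ 0.3021  0.61   -0.2773  1.7837  0.2252  0.7788 -1.5096]
lid [ 0.3988  0.3672 -0.3167  2.1976  0.1986  0.6028 -1.7131]
tray [ 0.5502  0.6453 -0.1875  1.6522  0.1488  0.858  -1.1737]
traypot [ 0.6946  0.6721 -0.3831  1.6441  0.3055  0.885   0.287 ]
traypot- [ 0.4078  0.6362  0.0023  1.6603 -0.0019  0.8451 -2.6357]
traytop [ 0.57    0.4324 -0.2135  1.5231  0.0956  1.1963 -1.1353]
```

View pics/w1.png

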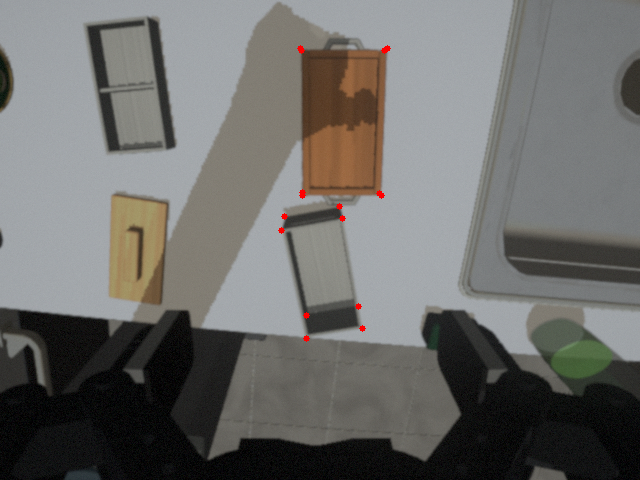

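Tray (302–382, 48–195 px) and deep box corners match the fit well. Now the deep box.

```bash
cat >> h.py <<'E'
def settle(pos,ori,tol=.0005,n=3,speed=.05):
    """correct the steady-state offset of the TCP"""
    pos=np.asarray(pos,float); cmd=pos.copy()
    for _ in range(n):
        ctrl.pause(.1); e=pos-ctrl.read_eef_pos()
        if abs(e).max()<tol: break
        cmd=cmd+e; ctrl.movel(cmd,ori,speed=speed)
    ctrl.pause(.1); return pos-ctrl.read_eef_pos()
def pick(x,y,a,z,opening,effort,zup=.22,pre=.07):
    o=down(a); ctrl.move_gripper(opening)
    ctrl.move_ptp([x,y,zup],o); ctrl.movel([x,y,z+pre],o,speed=.2); settle([x,y,z+pre],o)
    ctrl.movel([x,y,z],o,speed=.1); e=settle([x,y,z],o)
    f=ctrl.read_ft_force(); ctrl.move_gripper(0,effort); ctrl.pause(.2)
    print("picked err",e,"ft",f,"gap",ctrl.read_finger_gap(),"grip",ctrl.read_grasp_force(),"t",ctrl.read_time_s())
    z0=ctrl.read_eef_pos()[2]; ctrl.movel([x,y,zup],o,speed=.15); print("held gap",ctrl.read_finger_gap()); return z0
def place(x,y,a,zt,zup=.25,stop=6,step=.0015,above=.012,below=.003,opening=.085):
    """lower to TCP height zt, feeling for contact, and let go"""
    o=down(a); ctrl.move_ptp([x,y,zup],o); h=zt+above
    ctrl.movel([x,y,h],o,speed=.12); e=settle([x,y,h],o); f0=ctrl.read_ft_force()
    off=[x,y,h]-ctrl.read_eef_pos(); cmd=np.array([x,y,h])+e; 
    while ctrl.read_eef_pos()[2]>zt-below:
        cmd=cmd-[0,0,step]; ctrl.movel(cmd,o,speed=.03); df=ctrl.read_ft_force()-f0
        if df[2]>stop: break
    p=ctrl.read_eef_pos(); print("contact at",p,"want",[x,y,zt],"df",df,"t",ctrl.read_time_s())
    return p
def release(opening=.085,up=.25,speed=.15):
    ctrl.move_gripper(opening); ctrl.pause(.2); p=ctrl.read_eef_pos(); print("grip",ctrl.read_grasp_force(),"gap",ctrl.read_finger_gap())
    ctrl.movel([p[0],p[1],p[2]+.06],speed=.08); ctrl.movel([p[0],p[1],up],speed=speed); print("t",ctrl.read_time_s())
E
python3 - <<'E'
from h import *
np.set_printoptions(precision=4,suppress=True)
z0=pick(.4425,-.3005,.288,.036,.085,40)
p=place(.5985,-.305,.096,z0+.006)
im,d=ctrl.read_camera("side"); cv2.imwrite("pics/s2.png",cv2.resize(im[220:460,200:520,::-1],None,fx=2,fy=2))
print(z0)
E
```

```text
picked err [ 0.0001 -0.0001  0.0003] ft [-0.7358  0.0344 -0.4468] gap 0.06150430726293873 grip 45.26048719882965 t 8.4333
held gap 0.06143272601140657
contact at [ 0.5986 -0.3051  0.042 ] want [0.5985, -0.305, np.float64(0.04193878951762917)] df [-2.8277  0.8839  6.1436] t 15.425
0.035938789517629174
```

View pics/s2.png

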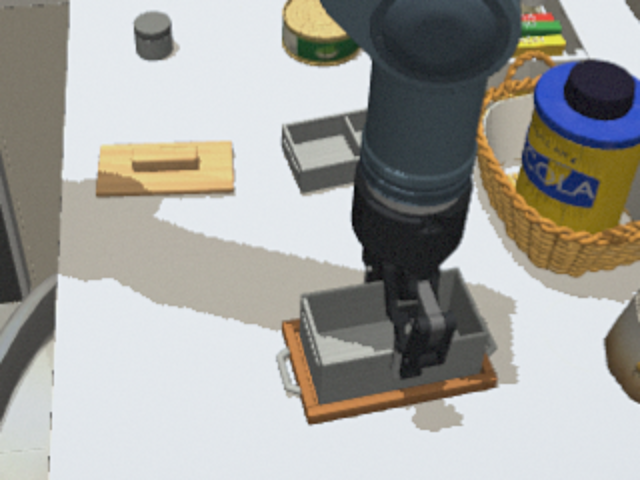

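The box sits inside the tray rim (crop about 300–495, 270–400), and contact came at exactly the seated height. I'll release it and check, then refine the rest from the wrist.

```bash
python3 - <<'E'
from h import *
np.set_printoptions(precision=4,suppress=True)
release()
def look(names,z={}):
    p=ctrl.camera_params("wrist"); im,d=ctrl.read_camera("wrist")
    for n in names:
        r=locate("wrist",n,d,p,z=z.get(n,0),S=2)
        print(n,*(["none"] if r is None else [r[0],round(r[1],3),r[2],np.array(r[3]),round(r[4],4),round(float(r[5]),2)]))
    return im
ctrl.movel([.54,-.28,.33],down(.1),speed=.2); ctrl.pause(.2)
cv2.imwrite("pics/w3.png",look(["deep_box","tray"],{"deep_box":.006})[...,::-1])
ctrl.movel([.54,0.0,.33],down(.1),speed=.25); ctrl.pause(.2)
cv2.imwrite("pics/w4.png",look(["divided_box","lid","sauce_pot"])[...,::-1]); print(ctrl.read_time_s())
E
```

```text
grip 0.0 gap 0.08493853430644928
t 18.0917
deep_box [ 0.5984 -0.3057  0.0868] 0.984 [ 0.5983 -0.3058  0.0895] [0.1244 0.0625] 0.0569 0.98
tray [ 0.6075 -0.3036  0.0961] 0.206 [ 0.5971 -0.3054  0.0901] [0.1676 0.0842] 0.0125 0.74
divided_box [ 0.6151 -0.0914  0.1607] 0.98 [ 0.6151 -0.0916  0.1612] [0.1249 0.0628] 0.0336 0.62
lid [ 0.4392 -0.0891 -0.0688] 0.96 [ 0.4392 -0.0898 -0.0729] [0.0628 0.1236] 0.012 0.94
sauce_pot [0.4366 0.096  1.2117] 0.932 [0.4362 0.0957 1.1776] [0.0393 0.0387] 0.0366 0.63
20.7667
```

View pics/w3.png

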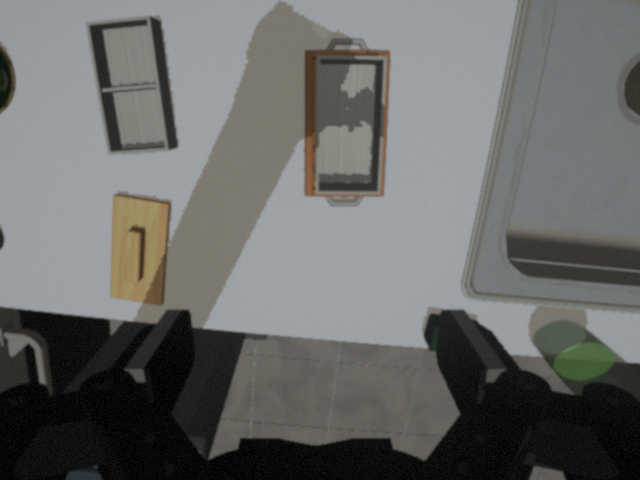

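The deep box is seated square in the tray (box 313–387, 50–195 px; rim top 57 mm). Next, the pot.

```bash
python3 - <<'E'
from h import *
np.set_printoptions(precision=4,suppress=True)
a=.088+np.pi/2
z0=pick(.4364,.0956,a,.022,.07,30)
p=place(.5984,-.3057,a,z0+.009)
release(opening=.056,up=.2)
ctrl.movel([.54,-.28,.33],down(.1),speed=.2); ctrl.pause(.2)
pr=ctrl.camera_params("wrist"); im,d=ctrl.read_camera("wrist"); cv2.imwrite("pics/w5.png",im[...,::-1])
for n,z in (("deep_box",.006),("sauce_pot",.009)):
    r=locate("wrist",n,d,pr,z=z,S=2); print(n,r[0],r[1],r[2],r[4:])
print(ctrl.read_time_s())
E
```

```text
picked err [ 0.0002 -0.0001  0.0002] ft [-0.0464  0.0247  0.2663] gap 0.039165854211980544 grip 30.339641869068146 t 26.3083
held gap 0.039047167358617726
contact at [ 0.5987 -0.3058  0.0311] want [0.5984, -0.3057, np.float64(0.030913744397896417)] df [-0.9598 -0.0983  7.6135] t 34.4083
grip 0.0 gap 0.05591310415289353
t 36.7083
deep_box [ 0.5984 -0.3052  0.0893] 0.8370322075889947 [ 0.5984 -0.3057  0.0917] (0.05695119508623077, 0.83)
sauce_pot [ 0.599  -0.3041 -0.6492] 0.9521760714876717 [ 0.5988 -0.3044 -0.6784] (0.045901697981377956, 0.76)
38.7667
```

View pics/w5.png

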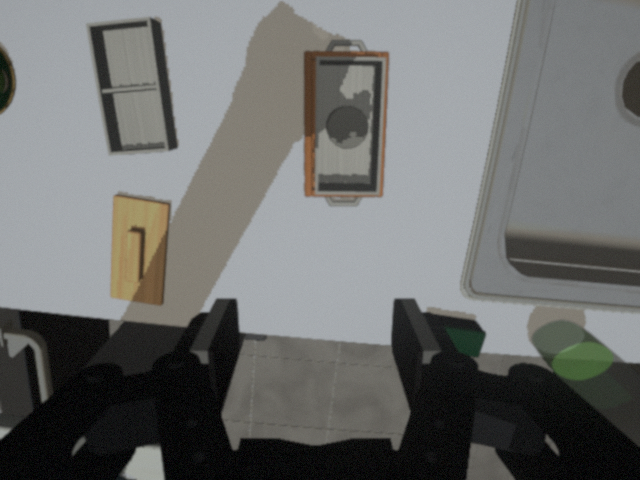

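Pot (347,125 px) stands upright at the box's middle. Now the divided box.

```bash
python3 - <<'E'
from h import *
np.set_printoptions(precision=4,suppress=True)
z0=pick(.6151,-.0916,.160,.023,.085,40)
p=place(.5985,-.3056,.089,z0+.053)
im,d=ctrl.read_camera("side"); cv2.imwrite("pics/s6.png",cv2.resize(im[220:460,200:520,::-1],None,fx=2,fy=2))
E
```

```text
picked err [ 0.0001 -0.      0.0003] ft [-0.5191 -0.7904 -0.3694] gap 0.0612887678565121 grip 45.926379561424255 t 44.0583
held gap 0.06110392644688843
contact at [ 0.5986 -0.3057  0.076 ] want [0.5985, -0.3056, np.float64(0.07592286440281654)] df [-3.2741  1.127   7.431 ] t 51.05
```

View pics/s6.png

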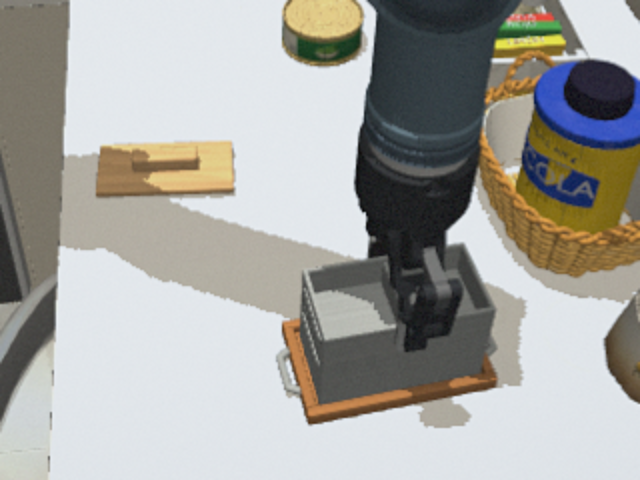

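The divided box is down in the deep box's rim, with contact at the seated height. Release, check, and take the lid by its bar, feeling for the plate.

```bash
python3 - <<'E'
from h import *
np.set_printoptions(precision=4,suppress=True)
release(up=.25)
ctrl.movel([.52,-.2,.35],down(0),speed=.25); ctrl.pause(.2)
pr=ctrl.camera_params("wrist"); im,d=ctrl.read_camera("wrist"); cv2.imwrite("pics/w7.png",im[...,::-1])
for n,z in (("divided_box",.053),("lid",0)):
    r=locate("wrist",n,d,pr,z=z,S=2); print(n,r[0],r[1],r[2],np.array(r[3]),r[4:])
q=r[0]
if r[1]<.9: q=np.array([.4392,-.0895,-.07])
# refined close look over the lid's bar, then feel down
o=down(q[2]); x,y=q[:2]; ctrl.move_gripper(.035); ctrl.move_ptp([x,y,.15],o); ctrl.movel([x,y,.045],o,speed=.12)
h=np.array([x,y,.037]); ctrl.movel(h,o,speed=.05); e=settle(h,o); f0=ctrl.read_ft_force(); cmd=h+e
while ctrl.read_eef_pos()[2]>.0302:
    cmd=cmd-[0,0,.001]; ctrl.movel(cmd,o,speed=.03); f=ctrl.read_ft_force()-f0
    if f[2]>3: print("touch"); cmd=cmd+[0,0,.002]; ctrl.movel(cmd,o,speed=.03); break
print(ctrl.read_eef_pos(),f); ctrl.move_gripper(0,30); ctrl.pause(.2)
print(ctrl.read_finger_gap(),ctrl.read_grasp_force(),ctrl.read_ft_force()-f0,ctrl.read_eef_pos(),ctrl.read_time_s())
E
```

```text
grip 0.0 gap 0.08489339767778341
t 53.4917
divided_box [ 0.5992 -0.306   0.0891] 0.9783611450278117 [ 0.5988 -0.3061  0.0906] [0.1243 0.0631] (0.08668310081657926, 0.95)
lid [ 0.4392 -0.0902 -0.0714] 0.9599685685598289 [ 0.4391 -0.0902 -0.0703] [0.0632 0.1237] (0.011739512711021112, 0.65)
[ 0.4389 -0.0902  0.0298] [ 1.3701 -0.1576  0.7497]
0.015126019543973555 31.957152485847473 [-0.3241 -0.8219  2.3631] [ 0.4392 -0.0902  0.03  ] 59.9333
```

View pics/w7.png

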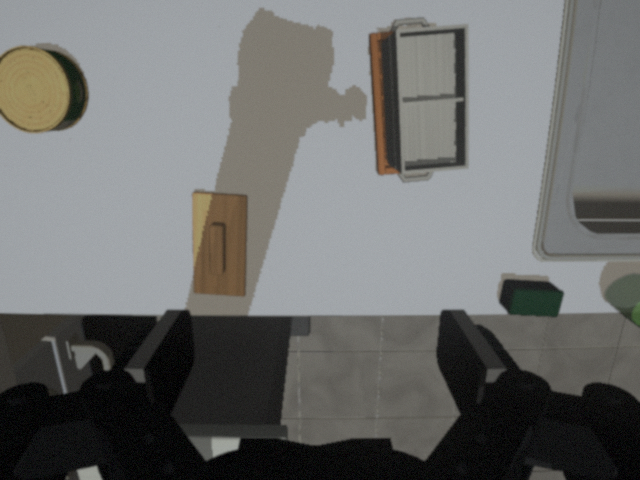

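The divided box is seated (396–467, 27–175 px) and the lid's bar is gripped. Place it.

```bash
python3 - <<'E'
from h import *
np.set_printoptions(precision=4,suppress=True)
p=ctrl.read_eef_pos(); z0=p[2]; ctrl.movel([p[0],p[1],.2],speed=.15); print(ctrl.read_finger_gap(),ctrl.read_grasp_force())
p=place(.5988,-.3058,.089,z0+.083)
im,d=ctrl.read_camera("side"); cv2.imwrite("pics/s8.png",cv2.resize(im[220:460,200:520,::-1],None,fx=2,fy=2))
E
```

```text
0.015244006519204382 31.677830815315247
contact at [ 0.5992 -0.306   0.114 ] want [0.5988, -0.3058, np.float64(0.11299039552624413)] df [-4.2971  1.464  10.4913] t 66.6167
```

View pics/s8.png

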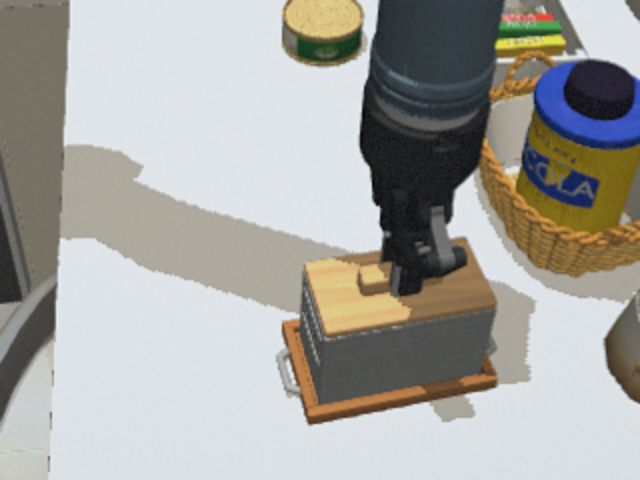

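The lid looks flat on the stack, with contact 1 mm above the nominal height. I'll release it and check.

```bash
python3 - <<'E'
from h import *
np.set_printoptions(precision=4,suppress=True)
release(opening=.04,up=.3)
ctrl.movel([.53,-.27,.38],down(.09),speed=.2); ctrl.pause(.4)
pr=ctrl.camera_params("wrist"); im,d=ctrl.read_camera("wrist"); cv2.imwrite("pics/w9.png",im[...,::-1])
r=locate("wrist","lid",d,pr,z=.083,S=2); print("lid",r[0],r[1],r[2],np.array(r[3]),r[4:])
C=cloud(d,pr,best("wrist","lid")["region"]); C=C[abs(C[:,2]-.096)<.006]
print("plane tilt", np.linalg.lstsq(np.c_[C[:,:2]-C[:,:2].mean(0),np.ones(len(C))],C[:,2],rcond=None)[0])
for c in ("top","side"):
    im,d=ctrl.read_camera(c); pr=ctrl.camera_params(c)
    for n,z in (("lid",.083),("tuna_tin",0),("tomato_tin",0)):
        r=locate(c,n,d,pr,z=z,S=2); print(c,n,*([None] if r is None else [r[0],round(r[1],3),round(r[4],4)]))
print(ctrl.read_time_s(),ctrl.read_ft_force())
E
```

```text
grip 0.0 gap 0.04018396585995161
t 69.125
lid [ 0.5987 -0.3059  0.091 ] 0.9701418537391544 [ 0.5988 -0.3065  0.0879] [0.1238 0.0625] (0.09593457249912848, 0.75)
plane tilt [-0.001  -0.0023  0.0959]
top lid [ 0.6023 -0.3055  0.0914] 0.674 0.0965
top tuna_tin [0.6167 0.0892 1.171 ] 0.972 0.0372
top tomato_tin [0.4323 0.2871 0.9725] 0.904 0.055
side lid [ 0.5993 -0.3062  0.073 ] 0.959 0.0964
side tuna_tin [0.6148 0.0886 1.5289] 0.96 0.0363
side tomato_tin [ 0.4303  0.2873 -0.9756] 0.964 0.0546
70.7833 [ 0.2309 -0.3902  0.241 ]
```

View pics/w9.png

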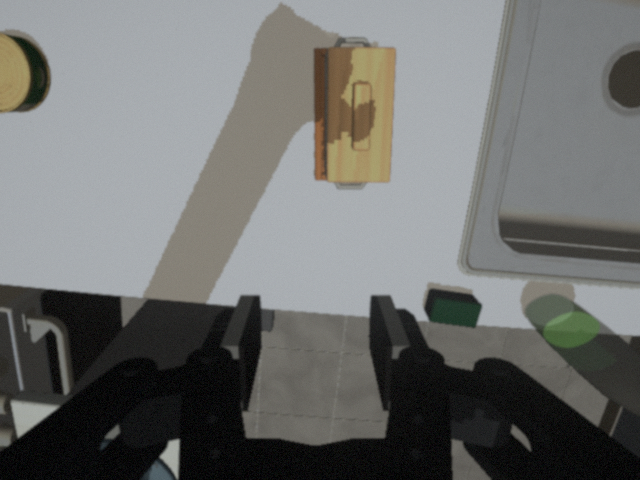

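The lid (329–396, 47–183 px) is level, at plate height 96 mm and centred on the stack, and the tins haven't moved. I'll hand it in.

```bash
python3 -c "
from bench import ctrl
print(ctrl.sign_off())"
```

```text
the job is handed in; nothing more can be done
None
```

The lunch box is stacked square and seated in its tray, released, with both tins where they stood, and the job is handed in at about 71 s of the 131 s allowed; the hand-in call gave no verdict.

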